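# Unstack the finished parts on the mill table

## Task

Take apart the stack of finished parts on the milling table from the top down, and set each part upright on its own place: first the steel tube into the bore of the red-ringed block, all the way down to its red line, then the copper-coloured bush centred on the round orange mark, then the blue block centred on the blue square mark, and last the aluminium housing centred on the white octagonal mark. Lower the parts into place rather than dropping them, tip none over, do not disturb the caliper or the tool holder, and leave everything released and standing still.

Things in the scene. Friction and masses are not known exactly. Their poses are not given: they have to be found in the camera images.
- tube: Steel tube, 26 mm outside diameter, 80 mm long, standing on top of the stack (on the bush). Its open end shows dark. A red line runs round it 30 mm above its lower end. Origin: centre of the underside; z up. About 0.18 kg.
- bush: Copper-coloured round bush, 40 mm diameter, 34 mm high, second in the stack from the top (it stands on the blue block). Origin: centre of the underside; z up. About 0.25 kg.
- riser: Blue square block, 46 x 46 mm, 36 mm high, third in the stack (it stands on the housing). Origin: centre of the underside; z up. x and y are square to its side faces. It may be set down at any turn. About 0.22 kg.
- housing: Aluminium octagonal housing with a dark round window on each flat, 64 mm across flats, 40 mm high, bottom of the stack, on the table. Origin: centre of the underside; z up. x and y are square to flats; there is a flat every 45 degrees. It may be set down at any turn. About 0.32 kg.
- bore_block: Fixed grey block, 80 x 80 mm, 42 mm high, with a red ring on top round an upright blind bore: 29 mm diameter, 3 mm mouth chamfer, 30 mm deep, so its floor is 12 mm above the block's underside. The tube bottoms with its red line level with the block's top. Origin: centre of the underside; the bore is on its z axis.
- plate_round: Fixed black plate, 100 x 100 x 8 mm thick, lying on the table, with a flush orange round (50 mm) mark in its middle. Origin: centre of the underside, so the surface that carries the part is at z = 8 mm in its frame. Mill-table place for the bush.
- plate_square: Fixed black plate, 100 x 100 x 8 mm thick, lying on the table, with a flush blue square (56 mm) mark in its middle. Origin: centre of the underside, so the surface that carries the part is at z = 8 mm in its frame. Mill-table place for the blue block.
- plate_octagon: Fixed black plate, 100 x 100 x 8 mm thick, lying on the table, with a flush white octagonal (74 mm across flats) mark in its middle. Origin: centre of the underside, so the surface that carries the part is at z = 8 mm in its frame. Mill-table place for the aluminium housing.
- caliper: Bystander: black and steel caliper lying flat beyond the work, 200 mm long along its x, 13 mm high. Origin: underside, middle of its beam. Leave alone.
- holder: Bystander: steel tool holder standing on the table, 44 mm diameter, 57 mm high. Origin: centre of the underside; z up. Leave alone.
There are look-alikes about, which are no part of the job. What is shaped like the housing but turquoise is not meant. What is shaped like the tube but purple is not meant.

How it is judged (in metres and radians):
On the way, in this order (a step that is already met when the one before it is completed fails the run):
1. the tube stands in the bore, down to its red line (horizontal distance between tube and bore_block below 0.005 m and z of tube in the frame of bore_block between 0.008 and 0.0155 m and angle between tube's own z axis and vertical below 0.12 rad), for 0.2 s.
2. the bush stands on the round mark (horizontal distance between bush and plate_round below 0.012 m and z of bush in the frame of plate_round between 0.005 and 0.011 m and angle between bush's own z axis and vertical below 0.12 rad), for 0.2 s.
3. the blue block stands on the square mark (horizontal distance between riser and plate_square below 0.012 m and z of riser in the frame of plate_square between 0.005 and 0.011 m and angle between riser's own z axis and vertical below 0.12 rad), for 0.2 s.
4. the housing stands on the octagonal mark (horizontal distance between housing and plate_octagon below 0.012 m and z of housing in the frame of plate_octagon between 0.005 and 0.011 m and angle between housing's own z axis and vertical below 0.12 rad), for 0.2 s.
At the end, for the whole second after the job is handed in: Tube in the bore within 5 mm of its axis and at most 3.5 mm short of the floor; bush, blue block and housing standing on their plates, each within 12 mm of the centre of its own mark; all four upright within about 7 degrees, released and at rest (all of step 1 and all of step 2 and all of step 3 and all of step 4 and linear speed of each of housing, riser, bush, tube below 0.02 m/s and angular speed of each of housing, riser, bush, tube below 0.2 rad/s); the robot touches nothing.
It fails at once if a part is tipped over (angle between any of housing, riser, bush, tube's own z axis and vertical above 0.6 rad).
It fails at once if a part is dropped (falls free of the fingers at more than 0.8 m/s, a drop of over 33 mm) ((linear speed of housing above 0.8 m/s and contact force between housing and the fingers below 0.01 N) or (linear speed of riser above 0.8 m/s and contact force between riser and the fingers below 0.01 N) or (linear speed of bush above 0.8 m/s and contact force between bush and the fingers below 0.01 N) or (linear speed of tube above 0.8 m/s and contact force between tube and the fingers below 0.01 N)).
It fails at once if the caliper is moved by more than 20 mm (distance of caliper from where it was at the start of the episode above 0.02 m).
It fails at once if the holder is moved by more than 20 mm (distance of holder from where it was at the start of the episode above 0.02 m).
It also fails if it takes over 136 s, if anything falls off the work surface, if the arm or the gripper's body presses on something with over 40 N, if the wrist force passes 120 N, or if a joint passes its speed limit or range.

## Robot

A 7-joint arm with a two-finger parallel gripper is mounted at the origin on the work surface. World frame = base frame: x ahead of the robot, y to its left, z up, the work surface at z = 0. Lengths are in m, angles in degrees, forces in N, time in s.
With the tool pointing down it reaches from about 0.425 to 0.875 m from the base axis. Payload 4.7 kg.
Tool frame: the origin (TCP) lies on the centre line of the jaws, within the pads' length; the fingertips stand 8 mm ahead of it and the grasp point (between the pads) lies 11 mm behind it; z points along the fingers, y is the direction in which the jaws open and shut (so a half turn about z gives the same grasp; the last joint's range is limited). The gripper opens to 87 mm and grips with 3 to 60 N. Pads are 19 mm wide; open, the fingers measure 117 mm over their backs; the gripper's body (75 mm by 190 mm) begins 51 mm behind the grasp point.
Start: joints at [-65.999, 18.392, -4.016, 83.108, 1.295, 78.541, -3.26], TCP at [0.256, 0.597, 0.231] pointing down, gripper open.
Joint ranges: [-163.93, 163.93], [-17.29, 119.83], [-79.2, 71.16], [3.27, 140.29], [-89.18, 269.18], [5.43, 117.66], [-154.24, 154.24]. Speed limits (degrees/s): [147.25, 147.25, 180, 180, 180, 180, 180].

## Interface

Orientations are given as [roll, pitch, yaw] about the fixed x, y, z axes, in that order (R = Rz(yaw) Ry(pitch) Rx(roll)).
In Python, from cell import env gives the robot as it stands. The module is installed in compiled form; this text tells all that it offers.
- The arm moves only by the tool move_arm, never from a script. Its argument "steps" is a list of rows, each a list of 2 entries, a list of its own where there are three numbers: the shift along the tool's x, y, z in m, then the turn about the tool's z in rad. A call has 1 to 20 rows; each row is the pose to reach, as a shift and turn from the pose commanded when the call began, along the tool's axes at that moment; what a row does not reach only later rows make up. A row lasts 1/8 s, in which the tool goes at most 62.5 mm and 10.7 degrees, less where a joint would pass 70% of its speed; a pose out of reach is approached as far as the arm can. A call with a gripper value outside its range is refused whole. "hand" is the closure, from -1 (fully open) to 1 (shut), set as the call begins (left out, the last holds). The fingers move at their own pace and stop on an object; "squeeze" is the grip in N (left out, the last holds). Time passes only in rows, so rows that repeat a pose let the fingers close. It gives the time, the measured TCP pose, the force and the opening at its end, in the units of the state.
- env.get_obs(): the state, without advancing time (a new reading comes with each control period).
- env.read_camera(name): name is "scene" or "top" or "wrist"; returns (picture, depth): 420x560x3 uint8, red, green, blue; 420x560 float32, m along the optical axis (not along the pixel's ray), 0 where there is no reading.
- env.calibration(name): a dict with "intrinsics" (3x3 intrinsics, pixels), "position" and "orientation" of the camera in the world; the wrist camera has in their place "mount" (4x4, takes a point from camera to tool coordinates, whose origin is the TCP and whose axes are the flange's). Camera axes: x right, y up, looking along -z (the intrinsics and any distortion apply to the point x, -y, -z); pixel columns grow to the right and rows downward; lengths in m; the calibration is good to about 2 mm. The wrist camera is an equidistant fisheye: a pixel r from the principal point sees the ray r / f radians off the axis. A picture is of the moment at which its call begins: read the wrist's pose just before it. calibration takes no time and is no camera call.
- env.sign_off(): hands the job in, once; it reports no verdict.
Trained networks look in the newest picture that a camera, given by its name, has taken for a name from the list of things; names that differ only in an ending like _2 or _b are one class to them, and where a whole thing is asked for, a point or a joint stands for the part that bears it (a point fixed in the world has none). Each returns a list of dicts, best first, with "conf" (0 to 1); they miss things now and then, are a little off and sometimes report something else, mostly with a low value. They report only what shows in the picture. A call takes as long as a camera call. They do not tell look-alikes from the thing itself.
- env.cut_out(camera, query): "region" (420x560 bool, what is visible of it) and "uv" ([column, row] in pixels, amid what is visible of it).
The state is a dict: "time_s": time; "qpos": joint angles; "joint_velocities": joint speeds; "effort": joint torques, N m; "tool_pos": TCP position; "tool_rot": TCP orientation; "force": force on the tool from outside, world axes, zero at the start; "wrist_torque": the same for the moment, N m; "grip_width": finger opening in m.
Only numpy, scipy, OpenCV 4.12 (cv2) and the standard library are available. Lean on these libraries where they do the work, as an engineer would, in place of code of your own. Each camera call takes 0.05 s, during which the arm holds its last target. There are 200 camera calls.

## Working session

There is one attempt and no reset: what is moved stays moved. The work goes in short steps, Python scripts to look and compute and a tool call to move; the robot and the scene stay as the last step left them, time stands still between calls to the robot, and variables do not carry over. Pictures are saved under pics/ and viewed, about 12 in all and at most 16, crops included, and the job is handed in when it is done.

Besides the shell and the picture viewer there is one more tool, called after "Call:" as name([rows], argument=value, ...), one row to a line, values as JSON. move_arm: Moves the arm, as the interface text tells. Its arguments: {"type":"object","properties":{"steps":{"type":"array"},"hand":{"type":"number"},"squeeze":{"type":"number"}},"required":["steps"]}

```bash
mkdir -p pics
python3 - <<'E'
from cell import env
import cv2,numpy as np
for c in ("scene","top"):
    p,d=env.read_camera(c); cv2.imwrite(f"pics/{c}0.png",p[:,:,::-1]); np.savez(f"{c}0.npz",p=p,d=d)
    k=env.calibration(c); print(c,k)
print(env.get_obs())
print(env.calibration("wrist"))
E
```

```text
scene {'intrinsics': array([[512.73306207,   0.        , 273.49728519],
       [  0.        , 512.73306207, 207.64650869],
       [  0.        ,   0.        ,   1.        ]]), 'position': array([ 1.43569177, -0.32213535,  0.82649297]), 'orientation': array([50.28442379, -1.04178748, 69.06638382])}
top {'intrinsics': array([[485.47355525,   0.        , 283.40007487],
       [  0.        , 485.47355525, 209.43854267],
       [  0.        ,   0.        ,   1.        ]]), 'position': array([0.48843976, 0.00767061, 1.31821978]), 'orientation': array([  6.40680857,  -0.9045677 , -88.60327901])}
{'time_s': 0.1, 'qpos': array([-65.99865882,  18.43326971,  -4.01620057,  83.16807485,
         1.29437353,  78.54061765,  -3.26075226]), 'joint_velocities': array([-0.0349983 , -0.08108647, -0.00660739, -0.15353975,  0.03090403,
        0.00708813, -0.0040193 ]), 'effort': array([-4.37469535e-04, -4.92571771e+01, -4.05971417e-01, -3.13397884e+01,
       -6.40859362e-02,  3.93627130e-02,  6.72024476e-05]), 'tool_pos': array([0.25583914, 0.59700983, 0.22958702]), 'tool_rot': array([-1.79903238e+02,  4.65515168e-03,  1.56808019e+02]), 'force': array([ 0.16293312, -0.87167722,  0.58202433]), 'wrist_torque': array([-0.05406996,  0.00731908, -0.0308714 ]), 'grip_width': 0.08723232004108998}
{'intrinsics': array([[325.1922621 ,   0.        , 277.47096757],
       [  0.        , 325.1922621 , 210.29165222],
       [  0.        ,   0.        ,   1.        ]]), 'mount': array([[-4.92779520e-04,  9.61474748e-01,  2.74892825e-01,
         7.48589647e-02],
       [ 9.99999849e-01,  5.40286524e-04, -9.71011285e-05,
        -3.83356889e-04],
       [-2.41881172e-04,  2.74892736e-01, -9.61474870e-01,
        -1.54137003e-01],
       [ 0.00000000e+00,  0.00000000e+00,  0.00000000e+00,
         1.00000000e+00]])}
```

View both.

View pics/top0.png

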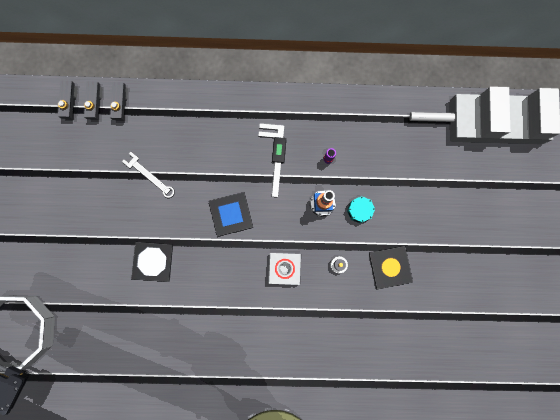

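View pics/scene0.png

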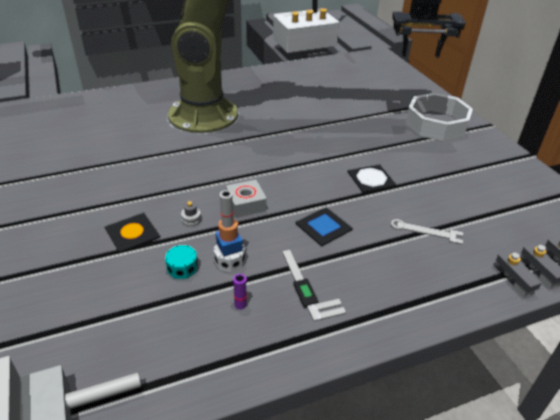

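```bash
cat > h.py <<'E'
from cell import env
import cv2,numpy as np
from scipy.spatial.transform import Rotation as Ro
def pose(name,obs=None):
    k=env.calibration(name);T=np.eye(4)
    if name=="wrist":
        o=obs or env.get_obs()
        T[:3,:3]=Ro.from_euler('xyz',o['tool_rot'],degrees=True).as_matrix();T[:3,3]=o['tool_pos']
        return k['intrinsics'],T@k['mount']
    T[:3,:3]=Ro.from_euler('xyz',k['orientation'],degrees=True).as_matrix();T[:3,3]=k['position']
    return k['intrinsics'],T
def ray(name,KT,uv):
    K,T=KT;uv=np.atleast_2d(np.asarray(uv,float))
    a=(uv-K[:2,2])/K[0,0]
    if name=="wrist":
        r=np.linalg.norm(a,axis=1)+1e-12
        d=np.c_[a*(np.sin(r)/r)[:,None],np.cos(r)]
    else: d=np.c_[a,np.ones(len(a))]
    d=d*[1,-1,-1]
    return d@T[:3,:3].T
def onplane(name,KT,uv,z):
    d=ray(name,KT,uv);o=KT[1][:3,3]
    return o+d*((z-o[2])/d[:,2])[:,None]
def cloud(name,KT,depth,mask):
    v,u=np.nonzero(mask&(depth>0));d=ray(name,KT,np.c_[u,v])
    ax=-KT[1][:3,2]; s=depth[v,u]/(d@ax)
    return KT[1][:3,3]+d*s[:,None],np.c_[u,v]
def centre(pts):  # min-area-rect centre, yaw, size in mm of an xy cloud
    (c,s,a)=cv2.minAreaRect((pts[:,:2]*1000).astype(np.float32));return np.round(c,1),np.round(s,1),round(a,1)
E
python3 - <<'E'
from h import *
for c in ("top","scene"):
    p,d=env.read_camera(c);KT=pose(c)
    for q in ("tube","bush","riser","housing","bore_block","plate_round","plate_square","plate_octagon","caliper","holder"):
        for r in env.cut_out(c,q)[:3]:
            P,uv=cloud(c,KT,d,r['region'])
            if len(P)<5: continue
            m=P[:,2]>np.percentile(P[:,2],90)-.006
            print(c,q,round(r['conf'],2),np.round(r['uv']),len(P),'zmax',P[:,2].max().round(3),'top',centre(P[m]),'zmed',np.median(P[m,2]).round(4))
E
```

```text
top tube 0.56 [329. 156.] 106 zmax 0.086 top (array([ 778.9, -127.5]), array([21.9, 18.8]), 4.3) zmed 0.082
top tube 0.48 [329. 198.] 145 zmax 0.196 top (array([ 652. , -112.9]), array([23.3, 25. ]), 45.8) zmed 0.1903
top tube 0.31 [279. 148.] 674 zmax 0.02 top (array([777.2,  10.4]), array([198.6,  55.5]), 12.2) zmed 0.0127
top bush 0.62 [390. 268.] 1397 zmax 0.018 top (array([ 487.6, -301.4]), array([100. , 100.8]), 12.3) zmed 0.0085
top riser 0.5 [316. 209.] 75 zmax 0.083 top (array([ 650.6, -109.9]), array([42. , 41.5]), 2.9) zmed 0.0769
top housing 0.66 [321. 211.] 139 zmax 0.057 top (array([ 650., -110.]), array([60.4, 56.4]), 54.5) zmed 0.0401
top housing 0.66 [360. 210.] 501 zmax 0.048 top (array([ 639. , -215.4]), array([62.2, 61.1]), 70.1) zmed 0.0404
top bore_block 0.86 [286. 267.] 962 zmax 0.051 top (array([477.6, -15.7]), array([79.7, 79.5]), 88.5) zmed 0.0424
top bore_block 0.33 [151. 261.] 1421 zmax 0.016 top (array([487.6, 338.8]), array([100.8,  99.6]), 87.4) zmed 0.0087
top bore_block 0.18 [391. 268.] 1409 zmax 0.018 top (array([ 487.7, -301.4]), array([100.4, 100.7
[... 1746 characters left out ...]
 0.75 [246. 198.] 1055 zmax 0.158 top (array([552.3, -31.8]), array([ 92.4, 243. ]), 77.5) zmed 0.0426
scene plate_round 0.89 [130. 235.] 1295 zmax 0.013 top (array([ 488.8, -301.3]), array([104.2,  99.6]), 12.6) zmed 0.0088
scene plate_square 0.68 [319. 223.] 1253 zmax 0.014 top (array([621.9, 134.5]), array([104. , 103.8]), 16.1) zmed 0.0086
scene plate_square 0.23 [229. 262.] 506 zmax 0.044 top (array([ 667.3, -117.6]), array([65.5, 42.8]), 66.7) zmed 0.0401
scene plate_octagon 0.9 [374. 177.] 880 zmax 0.014 top (array([487.7, 339.3]), array([101.9, 105.1]), 86.6) zmed 0.0087
scene caliper 0.67 [309. 299.] 1090 zmax 0.018 top (array([781.9,  11. ]), array([201.9,  66.6]), 13.8) zmed 0.013
```

```bash
cat > go.py <<'E'
import sys,json
from h import *
# go.py x y z yaw : shift in tool axes + turn from measured pose
x=[float(a) for a in sys.argv[1:5]];o=env.get_obs()
R=Ro.from_euler('xyz',o['tool_rot'],degrees=True)
t=-np.deg2rad((x[3]-o['tool_rot'][2]+180)%360-180)
print(np.round(R.inv().apply(np.array(x[:3])-o['tool_pos']),4),round(t,4),'at',np.round(o['tool_pos'],4),np.round(o['tool_rot'],2),o['time_s'])
E
python3 go.py 0.652 -0.1125 0.26 93
```

```text
[-0.6436 -0.4967 -0.0294] 1.1137 at [0.256  0.5975 0.2306] [180.     0.   156.81] 1.2
```

Call:
move_arm([
  [[-0.02, -0.015, -0.015], 0.03],
  [[-0.06, -0.045, -0.029], 0.1],
  [[-0.1, -0.077, -0.029], 0.17],
  [[-0.14, -0.108, -0.029], 0.24],
  [[-0.18, -0.139, -0.029], 0.31],
  [[-0.22, -0.17, -0.029], 0.38],
  [[-0.26, -0.2, -0.029], 0.45],
  [[-0.3, -0.231, -0.029], 0.52],
  [[-0.34, -0.262, -0.029], 0.59],
  [[-0.38, -0.293, -0.029], 0.66],
  [[-0.42, -0.324, -0.029], 0.73],
  [[-0.46, -0.355, -0.029], 0.8],
  [[-0.5, -0.386, -0.029], 0.87],
  [[-0.54, -0.417, -0.029], 0.94],
  [[-0.58, -0.447, -0.029], 1.01],
  [[-0.62, -0.478, -0.029], 1.08],
  [[-0.6436, -0.4967, -0.029], 1.114],
  [[-0.6436, -0.4967, -0.029], 1.114],
  [[-0.6436, -0.4967, -0.029], 1.114],
], hand=-1, squeeze=20)

```text
time_s: 3.58
tool_pos: [0.6519, -0.1113, 0.2594]
tool_rot: [-180.0, -0.1, 93.1]
force: [0.1, 0.2, 0.4]
grip_width: 0.0873
```

```bash
python3 go.py 0.652 -0.1125 0.159 93
python3 - <<'E'
from h import *
p,d=env.read_camera("wrist");KT=pose("wrist");cv2.imwrite("pics/w1.png",p[:,:,::-1])
for q in ("tube","riser","bore_block"):
    for r in env.cut_out("wrist",q)[:3]:
        P,uv=cloud("wrist",KT,d,r['region'])
        if len(P)<5: continue
        m=abs(P[:,2]-np.percentile(P[:,2],97))<.004
        print(q,round(r['conf'],2),np.round(r['uv']),len(P),np.percentile(P[:,2],97).round(4),centre(P[m]))
E
```

```text
[-1.300e-03  1.000e-04  1.004e-01] 0.001 at [ 0.6519 -0.1113  0.2594] [-1.7998e+02 -7.0000e-02  9.3060e+01] 3.575
tube 0.78 [278. 217.] 1542 0.1916 (array([ 651.8, -112.4]), array([24.7, 25.5]), 4.2)
tube 0.73 [383. 204.] 851 0.0819 (array([ 780.7, -127.8]), array([24. , 25.3]), 51.2)
tube 0.5 [398.  92.] 3406 0.0145 (array([782.4,   8.7]), array([ 34.5, 108.8]), 87.0)
riser 0.71 [281. 173.] 557 0.0775 (array([ 652.8, -110.2]), array([44.7, 44.6]), 3.9)
bore_block 0.88 [143. 100.] 4504 0.0433 (array([477.9, -14.9]), array([80.4, 81.5]), 89.1)
```

View pics/w1.png

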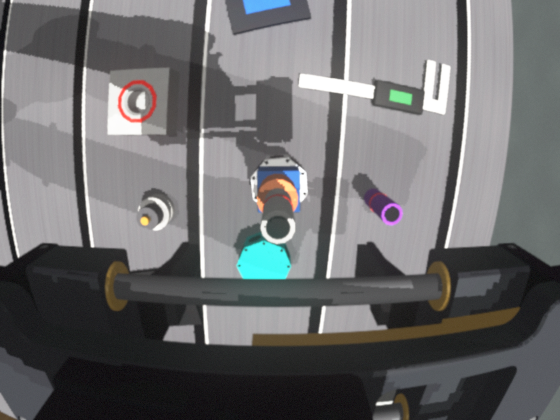

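Wrist view: the tube top is at (278,225), centred between the jaws. The bore's ring is at (138,100), and the purple look-alike at (390,212) is clear. I'm descending and gripping now.

Call:
move_arm([
  [[-0.001, 0, 0.03], 0],
  [[-0.001, 0, 0.065], 0],
  [[-0.001, 0, 0.09], 0],
  [[-0.001, 0, 0.1], 0],
  [[-0.001, 0, 0.1], 0],
])

```text
time_s: 4.4
tool_pos: [0.652, -0.113, 0.1596]
tool_rot: [-180.0, -0.0, 93.0]
force: [-0.3, 0.0, 0.0]
grip_width: 0.0866
```

Call:
move_arm([
  [[0, 0, 0], 0],
  [[0, 0, 0], 0],
  [[0, 0, 0], 0],
  [[0, 0, 0], 0],
  [[0, 0, 0], 0],
  [[0, 0, 0], 0],
  [[0, 0, 0], 0],
  [[0, 0, 0], 0],
], hand=1, squeeze=20)

```text
time_s: 5.4
tool_pos: [0.6521, -0.1136, 0.1595]
tool_rot: [180.0, -0.0, 93.0]
force: [0.0, -0.1, -0.7]
grip_width: 0.0256
```

Call:
move_arm([
  [[0, 0, -0.01], 0],
  [[0, 0, -0.025], 0],
  [[0, 0, -0.04], 0],
  [[0, 0, -0.05], 0],
  [[0, 0, -0.05], 0],
])

```text
time_s: 6.02
tool_pos: [0.6527, -0.1137, 0.211]
tool_rot: [179.9, 0.0, 93.0]
force: [-0.4, 0.2, -2.3]
grip_width: 0.0254
```

```bash
python3 go.py 0.4778 -0.0155 0.12 93;python3 - <<'E'
from h import *
for c in ("wrist","scene"):
  p,d=env.read_camera(c);KT=pose(c);cv2.imwrite(f"pics/{c}2.png",p[:,:,::-1])
  for q in ("tube","bush"):
    for r in env.cut_out(c,q)[:2]:
        P,uv=cloud(c,KT,d,r['region'])
        if len(P)<5: continue
        m=abs(P[:,2]-np.percentile(P[:,2],97))<.004
        print(c,q,round(r['conf'],2),np.round(r['uv']),len(P),np.percentile(P[:,2],[3,97]).round(4),centre(P[m]))
E
```

```text
[ 0.1072 -0.1698  0.0906] -0.0003 at [ 0.6527 -0.1137  0.211 ] [1.7987e+02 1.0000e-02 9.2980e+01] 6.025
wrist tube 0.86 [278. 258.] 2999 [0.1665 0.2412] (array([ 651.7, -112.9]), array([26. , 20.5]), 89.2)
wrist tube 0.76 [396. 213.] 1155 [0.0012 0.0803] (array([ 779.2, -128.5]), array([24.4, 24.8]), 7.4)
wrist bush 0.95 [275. 202.] 1528 [0.0845 0.11  ] (array([ 649.8, -107.3]), array([37.9, 31. ]), 6.7)
wrist bush 0.74 [410.  87.] 3824 [0.0037 0.0131] (array([800.3,   7.2]), array([34.1, 70.1]), 86.5)
scene tube 0.89 [240. 290.] 425 [0.0037 0.0828] (array([ 781.3, -128.8]), array([23.1, 24.1]), 84.1)
scene tube 0.58 [226. 199.] 165 [0.1626 0.1999] (array([ 656.5, -122.9]), array([7.2, 2.7]), 2.5)
scene bush 0.73 [227. 230.] 406 [0.0785 0.1125] (array([ 650.1, -110.6]), array([39.1, 41. ]), 83.6)
```

View pics/scene2.png

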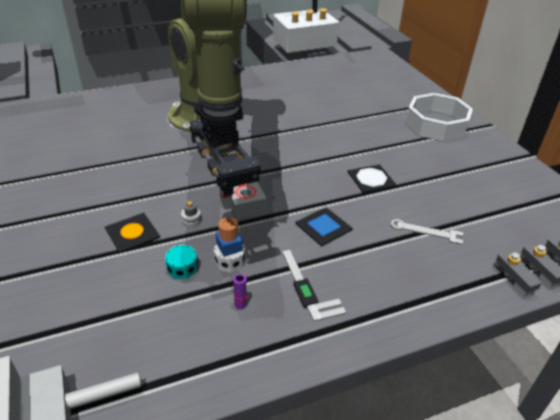

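Scene view: the tube is in the jaws, seen at about (227,200), and the rest of the stack still stands at (230,245). Next I carry it over the bore and stop just above.

Call:
move_arm([
  [[0.006, -0.01, 0], 0],
  [[0.018, -0.028, 0], 0],
  [[0.032, -0.051, 0], 0],
  [[0.046, -0.074, 0], 0],
  [[0.06, -0.096, 0], 0],
  [[0.074, -0.118, 0.01], 0],
  [[0.088, -0.14, 0.025], 0],
  [[0.098, -0.156, 0.045], 0],
  [[0.104, -0.166, 0.065], 0],
  [[0.1067, -0.1696, 0.085], 0],
  [[0.1067, -0.1696, 0.095], 0],
  [[0.1067, -0.1696, 0.1], 0],
  [[0.1067, -0.1696, 0.1], 0],
  [[0.1067, -0.1696, 0.1], 0],
])

```text
time_s: 8.07
tool_pos: [0.4778, -0.0159, 0.1102]
tool_rot: [179.9, -0.0, 93.0]
force: [0.7, -0.6, -2.3]
grip_width: 0.0252
```

```bash
python3 go.py 0.478 -0.016 0.061 93;python3 - <<'E'
from h import *
c="wrist"
p,d=env.read_camera(c);KT=pose(c);cv2.imwrite(f"pics/w3.png",p[:,:,::-1])
for q in ("tube","bore_block"):
    for r in env.cut_out(c,q)[:1]:
        P,uv=cloud(c,KT,d,r['region'])
        m=abs(P[:,2]-np.percentile(P[:,2],97))<.004
        print(c,q,round(r['conf'],2),np.round(r['uv']),len(P),np.percentile(P[:,2],[3,97]).round(4),centre(P[m]))
        if q=="bore_block":
            hsv=cv2.cvtColor(p,cv2.COLOR_RGB2HSV);red=((hsv[...,0]<8)|(hsv[...,0]>172))&(hsv[...,1]>150)&r['region']
            P=onplane(c,KT,np.argwhere(red)[:,::-1],.042);print('ring',cv2.fitEllipse((P[:,:2]*1000).astype(np.float32)),centre(P))
        else:
            for lo,hi in ((.06,.075),(.075,.09),(.12,.14)):
                k=(P[:,2]>lo)&(P[:,2]<hi);print(lo,k.sum(),P[k].mean(0) if k.any() else '',P[k].min(0),P[k].max(0)) if k.any() else 0
t=env.read_camera("top")
E
```

```text
[-0.0001  0.0002  0.0492] -0.0006 at [ 0.4778 -0.0159  0.1102] [179.93  -0.    92.97] 8.075
wrist tube 0.78 [279. 253.] 2887 [0.0694 0.1415] (array([477.6, -15.1]), array([19.6, 26.2]), 2.7)
0.06 189 [ 0.47777391 -0.00507201  0.06948931] [ 0.4650283  -0.01556508  0.06179728] [ 0.49002588 -0.00247793  0.0749077 ]
0.075 277 [ 0.47728707 -0.00474034  0.08199661] [ 0.46576082 -0.01095398  0.07521664] [ 0.48979958 -0.00233132  0.08989566]
0.12 910 [ 0.47737066 -0.00504192  0.13105643] [ 0.46603185 -0.02827217  0.12000401] [ 0.48979577 -0.00193569  0.13999798]
wrist bore_block 0.69 [276. 201.] 8642 [0.0079 0.0434] (array([477.7, -14.1]), array([78.2, 79.9]), 89.1)
ring ((477.5585632324219, -15.463644027709961), (47.60764694213867, 48.04205322265625), 8.560047149658203) (array([477.4, -10.8]), array([50.5, 41.8]), 1.5)
```

View pics/w3.png

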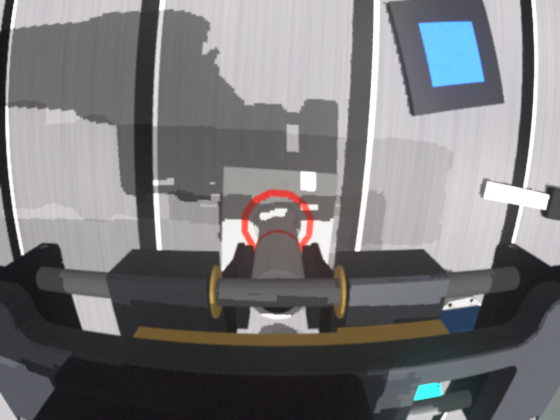

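Wrist view: the tube at (279,250) sits over the red ring at (277,222). Tube and ring centres agree within 0.5 mm, so I'm lowering it.

Call:
move_arm([
  [[0, 0, 0.008], 0],
  [[0, 0, 0.014], 0],
  [[0, 0, 0.02], 0],
  [[0, 0, 0.025], 0],
  [[0, 0, 0.03], 0],
  [[0, 0, 0.035], 0],
  [[0, 0, 0.04], 0],
  [[0, 0, 0.044], 0],
  [[0, 0, 0.047], 0],
  [[0, 0, 0.047], 0],
])

```text
time_s: 9.52
tool_pos: [0.477, -0.0158, 0.0623]
tool_rot: [-180.0, -0.0, 93.0]
force: [-0.4, 0.2, -1.4]
grip_width: 0.0259
```

Call:
move_arm([
  [[0, 0, 0.001], 0],
  [[0, 0, 0.002], 0],
  [[0, 0, 0.003], 0],
  [[0, 0, 0.003], 0],
])

```text
time_s: 10.02
tool_pos: [0.4776, -0.0158, 0.0613]
tool_rot: [180.0, -0.1, 93.0]
force: [-4.7, -0.4, 12.5]
grip_width: 0.0255
```

```bash
python3 go.py 0.478 -0.016 0.061 93;python3 - <<'E'
from h import *
c="wrist"
p,d=env.read_camera(c);cv2.imwrite(f"pics/w4.png",cv2.resize(p[150:330,180:380,::-1],None,fx=3,fy=3))
E
```

```text
[-0.0002  0.0004  0.0003] -0.0005 at [ 0.4776 -0.0158  0.0613] [ 1.7999e+02 -5.0000e-02  9.2970e+01] 10.025
```

View pics/w4.png

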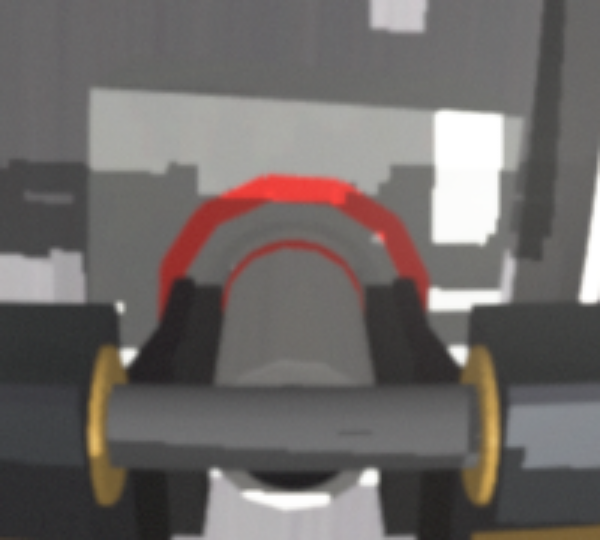

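The close-up shows the tube in the bore with its red line at the block's top. The 12.5 N reaction says it has bottomed. I'm releasing and going up.

Call:
move_arm([
  [[0, 0, -0.002], 0],
  [[0, 0, -0.002], 0],
  [[0, 0, -0.002], 0],
  [[0, 0, -0.002], 0],
  [[0, 0, -0.002], 0],
  [[0, 0, -0.02], 0],
  [[0, 0, -0.05], 0],
  [[0, 0, -0.09], 0],
  [[0, 0, -0.13], 0],
  [[0, 0, -0.14], 0],
  [[0, 0, -0.14], 0],
], hand=-1)

```text
time_s: 11.45
tool_pos: [0.4772, -0.0157, 0.1995]
tool_rot: [180.0, -0.0, 93.0]
force: [0.4, 0.3, -0.8]
grip_width: 0.0871
```

```bash
python3 go.py 0.65 -0.1105 0.2 93
```

```text
[-0.1036  0.1676 -0.0004] -0.0003 at [ 0.4772 -0.0157  0.1995] [ 1.7996e+02 -2.0000e-02  9.2980e+01] 11.45
```

Call:
move_arm([
  [[-0.012, 0.02, 0], 0],
  [[-0.037, 0.06, 0], 0],
  [[-0.062, 0.1, 0], 0],
  [[-0.087, 0.14, 0], 0],
  [[-0.1036, 0.1676, 0], 0],
  [[-0.1036, 0.1676, 0], 0],
  [[-0.1036, 0.1676, 0], 0],
])

```text
time_s: 12.32
tool_pos: [0.6486, -0.1103, 0.1976]
tool_rot: [-179.8, -0.0, 93.0]
force: [0.2, -0.6, -0.0]
grip_width: 0.0871
```

```bash
cat > look.py <<'E'
import sys
from h import *
# look.py cam query... : top-face centre, extents
for c in sys.argv[1].split(','):
  p,d=env.read_camera(c);KT=pose(c);cv2.imwrite(f"pics/{c}_{env.get_obs()['time_s']:.2f}.png",p[:,:,::-1])
  for q in sys.argv[2:]:
    for r in env.cut_out(c,q)[:2]:
        P,uv=cloud(c,KT,d,r['region'])
        if len(P)<20: continue
        m=abs(P[:,2]-np.percentile(P[:,2],93))<.004
        print(c,q,round(r['conf'],2),np.round(r['uv']),len(P),np.percentile(P[:,2],[3,93]).round(4),centre(P[m]))
E
python3 go.py 0.65 -0.1105 0.089 93; python3 look.py wrist,top bush riser housing tube
```

```text
[-0.0003  0.0018  0.1086] -0.0007 at [ 0.6486 -0.1103  0.1976] [-1.798e+02 -3.000e-02  9.296e+01] 12.325
wrist bush 0.97 [280. 216.] 2356 [0.0776 0.1115] (array([ 651.9, -111.5]), array([39.2, 39.4]), 44.6)
wrist riser 0.56 [287. 186.] 958 [0.045  0.0776] (array([ 653.1, -110.8]), array([45.9, 45. ]), 3.8)
wrist housing 0.89 [285. 177.] 982 [0.0065 0.0416] (array([ 653.8, -104.5]), array([65.4, 50.3]), 4.1)
wrist housing 0.87 [266. 268.] 1504 [0.0058 0.0414] (array([ 642.7, -215.8]), array([53.7, 69.4]), 10.0)
wrist tube 0.56 [417.  89.] 4125 [0.0052 0.0148] (array([801.5,   7.5]), array([34.1, 70.6]), 87.1)
top housing 0.44 [371. 213.] 73 [0.0009 0.0451] (array([ 627.9, -239.5]), array([11.4, 38.2]), 63.9)
top tube 0.47 [286. 269.] 69 [0.0879 0.0969] (array([478.7, -16. ]), array([18.1, 21.6]), 12.6)
```

Call:
move_arm([
  [[-0.0005, 0.0013, 0.03], 0],
  [[-0.0005, 0.0013, 0.07], 0],
  [[-0.0005, 0.0013, 0.095], 0],
  [[-0.0005, 0.0013, 0.108], 0],
  [[-0.0005, 0.0013, 0.111], 0],
  [[-0.0005, 0.0013, 0.111], 0],
])

```text
time_s: 13.58
tool_pos: [0.6519, -0.1112, 0.0896]
tool_rot: [179.9, 0.0, 93.0]
force: [-0.4, 0.1, 0.4]
grip_width: 0.0871
```

Call:
move_arm([
  [[0, 0, 0], 0],
  [[0, 0, 0], 0],
  [[0, 0, 0], 0],
  [[0, 0, 0], 0],
  [[0, 0, 0], 0],
  [[0, 0, 0], 0],
], hand=1, squeeze=20)

```text
time_s: 14.32
tool_pos: [0.6513, -0.111, 0.0885]
tool_rot: [180.0, -0.0, 93.0]
force: [-0.5, 0.4, -0.2]
grip_width: 0.0396
```

Call:
move_arm([
  [[0, 0, -0.008], 0],
  [[0, 0, -0.02], 0],
  [[0, 0, -0.035], 0],
  [[0, 0, -0.05], 0],
  [[0, 0, -0.055], 0],
  [[0, 0, -0.055], 0],
])

```text
time_s: 15.08
tool_pos: [0.6515, -0.111, 0.1442]
tool_rot: [179.9, -0.0, 93.0]
force: [0.0, -0.5, -2.8]
grip_width: 0.0395
```

```bash
python3 go.py 0.4878 -0.3014 0.12 93; python3 look.py wrist,scene bush riser housing; python3 go.py 0.4878 -0.3014 0.12 93
```

```text
[-0.1816 -0.1734  0.024 ] -0.0003 at [ 0.6515 -0.111   0.1442] [ 1.7994e+02 -1.0000e-02  9.2980e+01] 15.075
wrist bush 0.9 [277. 262.] 4189 [0.1343 0.1655] (array([ 652. , -111.4]), array([36.7, 40.2]), 13.9)
wrist bush 0.31 [279. 210.] 2846 [0.0423 0.0762] (array([ 651.9, -105.2]), array([46.1, 34. ]), 2.7)
wrist housing 0.68 [282. 182.] 1379 [0.0014 0.0403] (array([ 652.9, -103.5]), array([66.1, 49.1]), 2.9)
wrist housing 0.68 [250. 324.] 948 [0.0382 0.0403] (array([ 640.5, -226.5]), array([31.8, 56.1]), 74.6)
scene bush 0.42 [220. 218.] 108 [-0.001   0.2106] (array([ 723.6, -141.8]), array([ 2.7, 37.7]), 87.7)
scene riser 0.72 [228. 240.] 612 [0.0435 0.0781] (array([ 653.4, -111.4]), array([49.4, 46.2]), 4.1)
scene housing 0.7 [184. 261.] 890 [0.0039 0.0424] (array([ 640.8, -215.3]), array([64. , 64.8]), 76.5)
scene housing 0.59 [229. 260.] 496 [0.0031 0.0414] (array([ 667.6, -118.4]), array([65.5, 39.1]), 64.6)
[-0.1817 -0.1729  0.0233] -0.0004 at [ 0.651  -0.111   0.1432] [-179.97   -0.     92.98] 15.475
```

Call:
move_arm([
  [[-0.01, -0.01, 0], 0],
  [[-0.03, -0.029, 0], 0],
  [[-0.053, -0.051, 0], 0],
  [[-0.078, -0.075, 0], 0],
  [[-0.103, -0.098, 0], 0],
  [[-0.128, -0.122, 0], 0],
  [[-0.15, -0.143, 0], 0],
  [[-0.168, -0.16, 0.015], 0],
  [[-0.178, -0.17, 0.035], 0],
  [[-0.1815, -0.173, 0.06], 0],
  [[-0.1815, -0.173, 0.08], 0],
  [[-0.1815, -0.173, 0.095], 0],
  [[-0.1815, -0.173, 0.105], 0],
  [[-0.1815, -0.173, 0.112], 0],
  [[-0.1815, -0.173, 0.117], 0],
  [[-0.1815, -0.173, 0.117], 0],
  [[-0.1815, -0.173, 0.117], 0],
])

```text
time_s: 17.6
tool_pos: [0.4882, -0.3014, 0.0269]
tool_rot: [180.0, 0.0, 93.0]
force: [0.4, -0.0, -1.8]
grip_width: 0.0392
```

```bash
python3 go.py 0.4878 -0.3014 0.0205 93; python3 look.py wrist bush plate_round
```

```text
[ 0.     -0.0004  0.0064] -0.0002 at [ 0.4882 -0.3014  0.0269] [1.7996e+02 2.0000e-02 9.2990e+01] 17.6
wrist bush 0.57 [278. 261.] 4086 [0.0187 0.0491] (array([ 489.1, -301.4]), array([36.6, 39.7]), 14.8)
wrist plate_round 0.56 [274. 206.] 14752 [0.0067 0.009 ] (array([ 487.7, -301.6]), array([100.3, 100.7]), 12.1)
```

Call:
move_arm([
  [[0, 0, 0.002], 0],
  [[0, 0, 0.004], 0],
  [[0, 0, 0.0055], 0],
  [[0, 0, 0.0065], 0],
  [[0, 0, 0.0065], 0],
])

```text
time_s: 18.38
tool_pos: [0.4878, -0.3012, 0.0205]
tool_rot: [-180.0, -0.0, 93.0]
force: [-2.0, 1.9, 3.8]
grip_width: 0.0396
```

Call:
move_arm([
  [[0, 0, 0], 0],
  [[0, 0, 0], 0],
  [[0, 0, 0], 0],
  [[0, 0, 0], 0],
  [[0, 0, 0], 0],
  [[0, 0, -0.02], 0],
  [[0, 0, -0.06], 0],
  [[0, 0, -0.1], 0],
  [[0, 0, -0.13], 0],
  [[0, 0, -0.14], 0],
  [[0, 0, -0.14], 0],
], hand=-1)

```text
time_s: 19.75
tool_pos: [0.4881, -0.3013, 0.1607]
tool_rot: [179.9, 0.0, 93.0]
force: [0.4, -0.3, -0.7]
grip_width: 0.0871
```

```bash
python3 look.py wrist,scene bush riser plate_round;  python3 go.py 0.6525 -0.111 0.16 93
```

```text
wrist bush 0.6 [280. 204.] 1798 [0.0149 0.0417] (array([ 487. , -301.8]), array([37.8, 39.9]), 3.0)
wrist riser 0.89 [470.  22.] 2647 [0.0427 0.0758] (array([ 652.1, -114.5]), array([47.2, 41.5]), 3.9)
wrist riser 0.34 [438.  37.] 1798 [0.0011 0.0396] (array([ 641.5, -125.6]), array([31.4, 64.2]), 49.4)
wrist plate_round 0.71 [270. 181.] 8442 [0.0053 0.008 ] (array([ 486.9, -301.4]), array([101.1, 100.5]), 12.4)
scene riser 0.8 [229. 240.] 581 [0.0447 0.0782] (array([ 653.4, -111.7]), array([49.7, 46. ]), 5.3)
scene riser 0.44 [230. 260.] 460 [0.0031 0.0415] (array([ 668.3, -122.8]), array([64.3, 30.6]), 49.3)
scene plate_round 0.73 [247. 183.] 210 [0.0448 0.0938] (array([477.7, -15.5]), array([22.7, 24.6]), 87.1)
scene plate_round 0.56 [133. 236.] 1058 [0.0018 0.0114] (array([ 488.1, -301.2]), array([102.9,  99.4]), 12.3)
[ 0.1813  0.1746 -0.0008] -0.0004 at [ 0.4876 -0.3011  0.1594] [-1.7993e+02 -2.0000e-02  9.2980e+01] 20.15
```

Call:
move_arm([
  [[0.015, 0.014, 0], 0],
  [[0.045, 0.043, 0], 0],
  [[0.08, 0.077, 0], 0],
  [[0.115, 0.111, 0], 0],
  [[0.15, 0.144, 0], 0],
  [[0.172, 0.166, 0], 0],
  [[0.1813, 0.1746, 0], 0],
  [[0.1813, 0.1746, 0], 0],
  [[0.1813, 0.1746, 0.02], 0],
  [[0.1813, 0.1746, 0.05], 0],
  [[0.1813, 0.1746, 0.08], 0],
  [[0.1813, 0.1746, 0.098], 0],
  [[0.1813, 0.1746, 0.106], 0],
  [[0.1813, 0.1746, 0.106], 0],
])

```text
time_s: 21.9
tool_pos: [0.6527, -0.1115, 0.054]
tool_rot: [-180.0, 0.0, 92.9]
force: [-0.2, 0.5, 0.3]
grip_width: 0.0868
```

```bash
python3 look.py wrist riser housing;  python3 go.py 0.6525 -0.111 0.053 93
```

```text
wrist riser 0.95 [276. 257.] 7772 [0.0461 0.0775] (array([ 653.3, -111.6]), array([46. , 46.7]), 3.5)
wrist housing 0.81 [281. 211.] 2961 [0.004  0.0414] (array([ 653.8, -102.1]), array([66., 46.]), 1.7)
wrist housing 0.69 [244. 332.] 893 [0.0021 0.0764] (array([ 640.3, -135. ]), array([16.1,  1.2]), 3.7)
[ 0.0004 -0.0012  0.0023] -0.0004 at [ 0.6537 -0.1113  0.0553] [1.7988e+02 1.0000e-02 9.2980e+01] 22.05
```

Call:
move_arm([
  [[0, 0, 0.001], 0],
  [[0, 0, 0.001], 0],
  [[0, 0, 0.001], 0],
  [[0, 0, 0.001], 0],
  [[0, 0, 0.001], 0],
  [[0, 0, 0.001], 0],
  [[0, 0, 0.001], 0],
], hand=1, squeeze=20)

```text
time_s: 22.92
tool_pos: [0.6529, -0.1111, 0.0531]
tool_rot: [180.0, -0.0, 93.0]
force: [-0.1, 0.2, -0.0]
grip_width: 0.0458
```

Call:
move_arm([
  [[0, 0, -0.008], 0],
  [[0, 0, -0.02], 0],
  [[0, 0, -0.035], 0],
  [[0, 0, -0.055], 0],
  [[0, 0, -0.07], 0],
  [[0, 0, -0.075], 0],
  [[0, 0, -0.075], 0],
])

```text
time_s: 23.8
tool_pos: [0.6529, -0.1111, 0.1284]
tool_rot: [180.0, -0.0, 93.0]
force: [-1.1, 0.7, -1.1]
grip_width: 0.0459
```

```bash
python3 look.py wrist riser housing;  python3 go.py 0.6208 0.1342 0.0205 93
```

```text
wrist riser 0.62 [274. 261.] 7734 [0.1206 0.1514] (array([ 652.5, -111.4]), array([46.4, 46.6]), 3.5)
wrist housing 0.95 [276. 200.] 3333 [0.0088 0.0402] (array([651.9, -96.3]), array([64.9, 33.7]), 3.6)
wrist housing 0.7 [251. 330.] 482 [0.0382 0.0404] (array([ 639.8, -220.5]), array([26.8, 61.7]), 73.4)
[ 0.2464 -0.0186  0.1068] -0.0003 at [ 0.6523 -0.1109  0.1272] [-1.7992e+02 -2.0000e-02  9.2980e+01] 23.95
```

Call:
move_arm([
  [[0.012, -0.001, 0], 0],
  [[0.035, -0.003, 0], 0],
  [[0.065, -0.005, 0], 0],
  [[0.1, -0.008, 0], 0],
  [[0.135, -0.01, 0], 0],
  [[0.17, -0.013, 0], 0],
  [[0.2, -0.015, 0], 0],
  [[0.225, -0.017, 0.005], 0],
  [[0.24, -0.018, 0.02], 0],
  [[0.2464, -0.0186, 0.04], 0],
  [[0.2464, -0.0186, 0.06], 0],
  [[0.2464, -0.0186, 0.078], 0],
  [[0.2464, -0.0186, 0.09], 0],
  [[0.2464, -0.0186, 0.098], 0],
  [[0.2464, -0.0186, 0.101], 0],
  [[0.2464, -0.0186, 0.101], 0],
  [[0.2464, -0.0186, 0.101], 0],
])

```text
time_s: 26.08
tool_pos: [0.622, 0.1341, 0.0278]
tool_rot: [179.9, -0.0, 93.0]
force: [0.1, -0.2, -2.3]
grip_width: 0.0461
```

```bash
python3 look.py wrist riser plate_square;  python3 go.py 0.6208 0.1342 0.0205 93
```

```text
wrist riser 0.62 [277. 204.] 12547 [0.0066 0.009 ] (array([621., 135.]), array([100.3, 100.3]), 16.4)
wrist riser 0.61 [277. 261.] 7704 [0.0209 0.0514] (array([621.7, 133.6]), array([46.3, 46.8]), 3.9)
wrist plate_square 0.65 [277. 205.] 12503 [0.0066 0.009 ] (array([620.7, 134.8]), array([ 99.7, 100.3]), 16.2)
[ 0.0001 -0.0009  0.0071] -0.0002 at [0.6217 0.1341 0.0276] [ 1.7995e+02 -2.0000e-02  9.2990e+01] 26.225
```

Call:
move_arm([
  [[0.0005, -0.0005, 0.002], 0],
  [[0.0005, -0.0005, 0.004], 0],
  [[0.0005, -0.0005, 0.0055], 0],
  [[0.0005, -0.0005, 0.0065], 0],
  [[0.0005, -0.0005, 0.0065], 0],
])

```text
time_s: 26.85
tool_pos: [0.6208, 0.1345, 0.021]
tool_rot: [-180.0, -0.0, 93.0]
force: [-2.9, -0.0, 3.4]
grip_width: 0.0456
```

Call:
move_arm([
  [[0, 0, 0], 0],
  [[0, 0, 0], 0],
  [[0, 0, 0], 0],
  [[0, 0, 0], 0],
  [[0, 0, 0], 0],
  [[0, 0, -0.02], 0],
  [[0, 0, -0.06], 0],
  [[0, 0, -0.1], 0],
  [[0, 0, -0.12], 0],
  [[0, 0, -0.13], 0],
  [[0, 0, -0.13], 0],
], hand=-1)

```text
time_s: 28.22
tool_pos: [0.6208, 0.1345, 0.1505]
tool_rot: [-180.0, -0.0, 93.0]
force: [-1.1, 0.1, 0.4]
grip_width: 0.0869
```

```bash
python3 look.py wrist,scene riser plate_square housing;  python3 go.py 0.6525 -0.111 0.15 93
```

```text
wrist riser 0.82 [276. 207.] 3241 [0.0181 0.0441] (array([620.4, 133.6]), array([46.2, 46.2]), 3.6)
wrist plate_square 0.65 [278. 177.] 7204 [0.0058 0.0082] (array([620., 134.]), array([100.4, 100.2]), 16.0)
wrist plate_square 0.56 [174. 332.] 296 [0.0006 0.042 ] (array([513.3,  -3.8]), array([22.4,  9.4]), 84.4)
scene riser 0.74 [318. 232.] 724 [0.0034 0.011 ] (array([622.1, 133.8]), array([101.9, 102.4]), 15.2)
scene riser 0.62 [322. 218.] 518 [0.011  0.0463] (array([621. , 133.2]), array([47.9, 46.6]), 3.7)
scene plate_square 0.76 [321. 229.] 720 [0.0031 0.011 ] (array([623. , 132.3]), array([103.,  99.]), 16.7)
scene plate_square 0.61 [250. 183.] 190 [0.0452 0.093 ] (array([482. , -15.9]), array([21.3, 19.5]), 48.4)
scene housing 0.82 [228. 251.] 893 [0.0026 0.0424] (array([ 652.9, -112.4]), array([66.1, 65.2]), 12.3)
scene housing 0.67 [184. 260.] 959 [0.002  0.0424] (array([ 639.9, -216.2]), array([64.2, 68.3]), 68.7)
[-0.2467  0.0191 -0.    ] -0.0004 at [0.6206 0.1343 0.1499] [-1.7994e+02  2.0000e-02  9.2980e+01] 28.625
```

Call:
move_arm([
  [[-0.02, 0.001, 0], 0],
  [[-0.06, 0.004, 0], 0],
  [[-0.105, 0.008, 0], 0],
  [[-0.15, 0.012, 0], 0],
  [[-0.195, 0.015, 0], 0],
  [[-0.23, 0.018, 0], 0],
  [[-0.2467, 0.019, 0], 0],
  [[-0.2467, 0.019, 0], 0],
  [[-0.2467, 0.019, 0], 0],
])

```text
time_s: 29.75
tool_pos: [0.6528, -0.1088, 0.1504]
tool_rot: [-180.0, -0.1, 93.1]
force: [-0.6, 0.7, -0.7]
grip_width: 0.087
```

```bash
python3 go.py 0.6525 -0.1115 0.018 93
python3 - <<'E'
from h import *
c="wrist";p,d=env.read_camera(c);KT=pose(c);cv2.imwrite("pics/w9.png",p[:,:,::-1])
for r in env.cut_out(c,"housing")[:2]:
    P,uv=cloud(c,KT,d,r['region']);m=abs(P[:,2]-.0405)<.005
    print(r['conf'],r['uv'],m.sum(),centre(P[m]))
    hull=cv2.convexHull((P[m,:2]*1000).astype(np.float32))[:,0]
    for a in range(0,45,5):  # widths across candidate flats
        w=[np.ptp(hull@[np.cos(t),np.sin(t)]) for t in np.deg2rad(a+np.arange(0,180,45))];print(a,np.round(w,1))
E
python3 go.py 0.6525 -0.1115 0.018 93
```

```text
[-0.0029 -0.0005  0.1324] 0.0019 at [ 0.6528 -0.1088  0.1504] [-1.7999e+02 -9.0000e-02  9.3110e+01] 29.75
0.78 [278.9, 212.7] 4565 (array([ 653.8, -112.3]), array([64.3, 64.7]), 8.7)
0 [66.9 66.3 67.5 66.8]
5 [65.3 65.4 65.9 65.3]
10 [64.7 65.  64.9 65.1]
15 [66.  66.8 66.4 66.7]
20 [67.1 68.2 67.8 67.8]
25 [67.8 69.1 68.6 68.7]
30 [68.1 69.5 68.9 69. ]
35 [68.  69.3 68.7 68.8]
40 [67.4 68.6 67.9 68.1]
0.56 [259.3, 317.5] 1679 (array([ 640.2, -225.3]), array([66.6, 41. ]), 1.9)
0 [66.6 62.9 42.3 60. ]
5 [66.6 61.9 41.5 61.5]
10 [66.3 60.3 42.7 62.7]
15 [65.7 58.4 43.8 63.4]
20 [65.2 56.  46.4 63.8]
25 [64.5 53.2 49.8 64. ]
30 [64.7 50.6 52.8 65. ]
35 [64.4 48.2 55.6 66. ]
40 [63.7 45.4 58.1 66.5]
[-0.0032 -0.0006  0.1324] 0.0028 at [ 0.6529 -0.1084  0.1504] [-1.800e+02 -7.000e-02  9.316e+01] 29.85
```

View pics/w9.png

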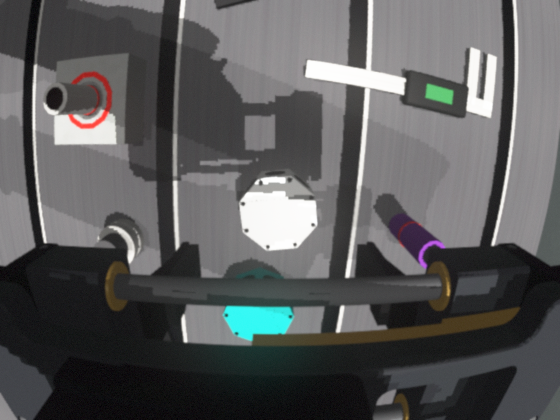

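Wrist view: the bare housing is at (279,213), its flat turned about 8.5°. The tube stands in the bore at upper left. I'm turning to yaw 98.5° and descending partway.

Call:
move_arm([
  [[-0.001, 0.0006, 0.01], -0.05],
  [[-0.001, 0.0006, 0.04], -0.096],
  [[-0.001, 0.0006, 0.07], -0.096],
  [[-0.001, 0.0006, 0.08], -0.096],
  [[-0.001, 0.0006, 0.08], -0.096],
  [[-0.001, 0.0006, 0.08], -0.096],
])

```text
time_s: 30.6
tool_pos: [0.6544, -0.1118, 0.0721]
tool_rot: [179.9, 0.0, 98.5]
force: [-0.5, 0.0, 0.2]
grip_width: 0.0869
```

```bash
python3 go.py 0.6533 -0.1122 0.015 98.5
```

```text
[-0.0002 -0.0013  0.057 ] 0.0001 at [ 0.6544 -0.1118  0.0721] [1.7987e+02 3.0000e-02 9.8500e+01] 30.6
```

Call:
move_arm([
  [[0, -0.0005, 0.015], 0],
  [[0, -0.0005, 0.035], 0],
  [[0, -0.0005, 0.048], 0],
  [[0, -0.0005, 0.055], 0],
  [[0, -0.0005, 0.055], 0],
  [[0, -0.0005, 0.055], 0],
])

```text
time_s: 31.35
tool_pos: [0.6534, -0.1121, 0.0161]
tool_rot: [179.9, 0.0, 98.5]
force: [-1.0, -1.0, 0.6]
grip_width: 0.0873
```

Call:
move_arm([
  [[0, 0, 0], 0],
  [[0, 0, 0], 0],
  [[0, 0, 0], 0],
  [[0, 0, 0], 0],
  [[0, 0, 0], 0],
  [[0, 0, 0], 0],
], hand=1, squeeze=25)

```text
time_s: 32.1
tool_pos: [0.6532, -0.1119, 0.0158]
tool_rot: [180.0, -0.0, 98.5]
force: [0.4, -1.0, 2.8]
grip_width: 0.0643
```

Call:
move_arm([
  [[0, 0, -0.008], 0],
  [[0, 0, -0.02], 0],
  [[0, 0, -0.04], 0],
  [[0, 0, -0.065], 0],
  [[0, 0, -0.09], 0],
  [[0, 0, -0.11], 0],
  [[0, 0, -0.115], 0],
  [[0, 0, -0.115], 0],
])

```text
time_s: 33.1
tool_pos: [0.6528, -0.1118, 0.1306]
tool_rot: [180.0, -0.0, 98.5]
force: [-0.8, -0.4, -3.7]
grip_width: 0.0638
```

```bash
python3 look.py wrist housing;  python3 go.py 0.4876 0.3393 0.0235 140
```

```text
wrist housing 0.79 [276. 258.] 11612 [0.1215 0.1547] (array([ 652.2, -108.9]), array([65.1, 58.1]), 8.1)
wrist housing 0.5 [218. 325.] 207 [0.038 0.04 ] (array([ 614.1, -225.6]), array([13.8, 25.6]), 51.9)
[ 0.4703 -0.096   0.1064] -0.7247 at [ 0.6521 -0.1117  0.1294] [-1.7989e+02 -3.0000e-02  9.8480e+01] 33.2
```

Call:
move_arm([
  [[0.01, -0.002, 0], -0.015],
  [[0.03, -0.006, 0], -0.045],
  [[0.058, -0.012, 0], -0.09],
  [[0.09, -0.018, 0], -0.14],
  [[0.122, -0.025, 0], -0.19],
  [[0.154, -0.031, 0], -0.24],
  [[0.186, -0.038, 0], -0.29],
  [[0.218, -0.044, 0], -0.34],
  [[0.25, -0.051, 0], -0.39],
  [[0.282, -0.057, 0], -0.44],
  [[0.314, -0.064, 0], -0.49],
  [[0.346, -0.07, 0], -0.54],
  [[0.378, -0.077, 0], -0.59],
  [[0.41, -0.084, 0], -0.64],
  [[0.438, -0.089, 0], -0.68],
  [[0.458, -0.093, 0.01], -0.71],
  [[0.468, -0.0955, 0.025], -0.725],
  [[0.4703, -0.096, 0.045], -0.725],
  [[0.4703, -0.096, 0.06], -0.725],
  [[0.4703, -0.096, 0.065], -0.725],
])

```text
time_s: 35.7
tool_pos: [0.4883, 0.337, 0.0636]
tool_rot: [-179.8, 0.0, 139.9]
force: [-0.3, 0.0, -3.6]
grip_width: 0.0638
```

```bash
python3 look.py wrist housing plate_octagon;  python3 go.py 0.4876 0.3393 0.0235 140
```

```text
wrist housing 0.66 [276. 260.] 11439 [0.0575 0.0888] (array([486.2, 339.1]), array([64.1, 58.3]), 49.7)
wrist plate_octagon 0.97 [288. 195.] 9757 [0.007  0.0094] (array([488. , 340.3]), array([ 99.7, 100.5]), 87.2)
[ 0.0017 -0.0003  0.0421] -0.0009 at [0.4891 0.3384 0.0656] [1.8000e+02 2.0000e-02 1.3995e+02] 35.85
```

Call:
move_arm([
  [[0.001, -0.0005, 0.008], 0],
  [[0.001, -0.0005, 0.018], 0],
  [[0.001, -0.0005, 0.026], 0],
  [[0.001, -0.0005, 0.032], 0],
  [[0.001, -0.0005, 0.036], 0],
  [[0.001, -0.0005, 0.038], 0],
  [[0.001, -0.0005, 0.038], 0],
])

```text
time_s: 36.72
tool_pos: [0.4875, 0.3393, 0.0276]
tool_rot: [180.0, 0.0, 140.0]
force: [0.0, 0.7, -3.5]
grip_width: 0.064
```

```bash
python3 look.py wrist housing plate_octagon;  python3 go.py 0.4876 0.3393 0.0238 140
```

```text
wrist housing 0.55 [276. 259.] 11661 [0.0198 0.0527] (array([485.2, 341. ]), array([64.3, 58.6]), 49.9)
wrist plate_octagon 0.96 [285. 201.] 10311 [0.007  0.0092] (array([487.5, 340. ]), array([ 99.7, 100. ]), 87.1)
[-0.     -0.0002  0.0041] 0.0004 at [0.4877 0.3395 0.0279] [1.7996e+02 1.0000e-02 1.4002e+02] 36.875
```

Call:
move_arm([
  [[0, 0, 0.001], 0],
  [[0, 0, 0.002], 0],
  [[0, 0, 0.003], 0],
  [[0, 0, 0.004], 0],
  [[0, 0, 0.004], 0],
])

```text
time_s: 37.5
tool_pos: [0.4875, 0.3393, 0.0238]
tool_rot: [180.0, -0.0, 140.0]
force: [-0.5, -0.2, -1.1]
grip_width: 0.064
```

Call:
move_arm([
  [[0, 0, 0], 0],
  [[0, 0, 0], 0],
  [[0, 0, 0], 0],
  [[0, 0, 0], 0],
  [[0, 0, 0], 0],
  [[0, 0, -0.02], 0],
  [[0, 0, -0.06], 0],
  [[0, 0, -0.11], 0],
  [[0, 0, -0.16], 0],
  [[0, 0, -0.19], 0],
  [[0, 0, -0.19], 0],
  [[0, 0, -0.19], 0],
], hand=-1)

```text
time_s: 39.0
tool_pos: [0.4872, 0.339, 0.2135]
tool_rot: [-180.0, -0.0, 140.0]
force: [-0.5, -0.2, -1.2]
grip_width: 0.0872
```

```bash
python3 look.py wrist,scene,top housing plate_octagon bush riser tube caliper holder; cp pics/scene_4*.png pics/scene_3*.png . ; ls pics
```

```text
wrist housing 0.95 [276. 192.] 3573 [0.0086 0.0483] (array([487.4, 338.2]), array([64.1, 64. ]), 49.9)
wrist plate_octagon 0.95 [283. 158.] 4088 [0.0057 0.0084] (array([487.4, 339.4]), array([101. , 100.9]), 86.9)
wrist riser 0.55 [225. 342.] 179 [0.0078 0.1796] (array([0., 0.]), array([0., 0.]), 0.0)
scene housing 0.9 [184. 261.] 890 [0.0051 0.0424] (array([ 640.2, -216.2]), array([64.6, 65.8]), 25.4)
scene housing 0.83 [375. 174.] 561 [0.0115 0.0504] (array([489.9, 337.4]), array([64.5, 64.7]), 66.2)
scene plate_octagon 0.92 [368. 184.] 499 [0.0014 0.0111] (array([489.9, 339.4]), array([102.8, 102.6]), 86.1)
scene bush 0.69 [132. 226.] 345 [0.0116 0.044 ] (array([ 488.4, -301.2]), array([37.8, 40.1]), 64.8)
scene bush 0.66 [248. 184.] 209 [0.0417 0.0937] (array([481.5, -16.6]), array([19.7, 19. ]), 68.7)
scene riser 0.58 [323. 220.] 510 [0.0116 0.0462] (array([621.4, 132.6]), array([49.6, 44.8]), 3.3)
scene tube 0.78 [249. 183.] 170 [0.0422 0.0937] (array([482.1, -15.4]), array([16.9, 19.1]), 71.5)
scene tube 0.6 [240. 290.] 436 [0.0016 0.0816] (array([ 780.3, -129.2]), array([23.5
[... 1056 characters left out ...]
1. 251.] 567 [0.001  0.0117] (array([487.6, 338.7]), array([99.9, 99.2]), 86.9)
top caliper 0.68 [278. 149.] 784 [-0.0001  0.0157] (array([779.5,  10.3]), array([194.2,  64.8]), 16.1)
top holder 0.64 [340. 265.] 223 [0.018  0.0524] (array([ 492.8, -159.3]), array([26.5, 28.2]), 27.6)
scene0.png
scene2.png
scene_15.32.png
scene_20.00.png
scene_28.48.png
scene_39.45.png
top0.png
top_12.62.png
top_39.85.png
w1.png
w3.png
w4.png
w9.png
wrist2.png
wrist_12.38.png
wrist_15.12.png
wrist_17.65.png
wrist_19.80.png
wrist_21.95.png
wrist_23.85.png
wrist_26.12.png
wrist_28.27.png
wrist_33.15.png
wrist_35.75.png
wrist_36.77.png
wrist_39.05.pngcp: cannot stat 'pics/scene_4*.png': No such file or directory
```

View pics/scene_39.45.png

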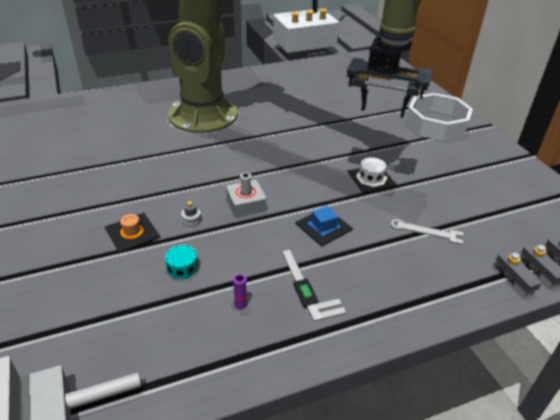

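The final scene view shows the tube in the bore (246,183), bush (130,226), blue block (325,218) and housing (373,172), all standing on their marks. The gripper is clear of everything.

```bash
python3 -c "
from cell import env
print(env.sign_off(), env.get_obs()['time_s'])"
```

```text
the job is handed in; nothing more can be done
the job is handed in; nothing more can be done
```

The stack is taken apart and all four parts stand upright on their own places. I handed the job in at about 40 s of robot time, with the gripper open and clear. The hand-in gives no verdict, so this rests on my last camera checks.

| Part | Last check |
|---|---|
| Tube | Seated in the bore with its red line at the block's top; it met 12.5 N as it bottomed, and its top measured about 92 mm up. |
| Bush | About 1–2 mm from the centre of the orange mark |
| Blue block | About 1–2 mm from the centre of the blue mark |
| Housing | About 1–2 mm from the centre of the white mark |

- **Caliper and tool holder:** neither looked disturbed in the final picture. Their measured positions differ from the start by about 2 mm from the top camera, which is within measuring noise.
- **Disagreements:** the scene camera put the tube about 4 mm off the bore axis and the caliper up to 11 mm from its start. I put both down to partial views. The bore leaves the tube only 1.5 mm of play, and the top camera measured it within about 1 mm earlier. In the last top picture the network did not find the tube.

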